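Assemble the sieve stack on the shaker base

TASK

Build the sieve stack on the round shaker base, one part at a time from the bottom up: the receiving pan in the base's ring, then the fine, the medium and the coarse sieve, and the lid on top, each fully seated in the one below and level. Leave the petri dish, crucible and flask where they stand.

Things in the scene. Friction and masses are not known exactly. Their poses are not given: they have to be found in the camera images.
- shaker_base: round grey sieve-shaker base, 116 mm in diameter, fixed to the worktop, with a raised dark ring (inner diameter 70 mm, outer 82 mm, 5 mm high) on its top round a black rubber seat. Origin: centre of the underside, on the worktop; z up; the seat is 40 mm and the top of the ring 45 mm above the origin.
- pan: receiving pan, the lowest part of the stack: aluminium dish, outer diameter 60 mm, 24 mm high, with a plain bright closed floor (no mesh) and no spigot; wall 2.5 mm, mouth 55 mm. Origin: centre of its underside; z up. On the seat its origin is 40 mm above that of the shaker base. About 80 g. Grip across the outside wall from above.
- fine_sieve: fine sieve: open aluminium ring, close wire mesh (2.6 mm pitch), shortest of the three sieves; 30 mm high: a 60 mm wide wall 22 mm tall (2.5 mm thick, mouth 55 mm) on a spigot 8 mm long, 51 mm narrowing to 42 mm, that enters the mouth below; the shoulder then rests on the rim. Origin: centre of underside, z up; seated 16 mm above the origin of the part below. 90 g. Grip the outer wall.
- medium_sieve: medium sieve: open aluminium ring, middling wire mesh (5.5 mm pitch), middle height; 40 mm high: a 60 mm wide wall 32 mm tall (2.5 mm thick, mouth 55 mm) on a spigot 8 mm long, 51 mm narrowing to 42 mm, that enters the mouth below; the shoulder then rests on the rim. Origin: centre of underside, z up; seated 22 mm above the origin of the part below. 90 g. Grip the outer wall.
- coarse_sieve: coarse sieve: open aluminium ring, wide wire mesh (11 mm pitch), tallest of the three sieves; 52 mm high: a 60 mm wide wall 44 mm tall (2.5 mm thick, mouth 55 mm) on a spigot 8 mm long, 51 mm narrowing to 42 mm, that enters the mouth below; the shoulder then rests on the rim. Origin: centre of underside, z up; seated 32 mm above the origin of the part below. 90 g. Grip the outer wall.
- sieve_lid: lid of the stack: aluminium disc 60 mm in diameter and 6 mm thick on a spigot 8 mm long (51 narrowing to 42 mm), with a black upright knob 20 mm in diameter and 22 mm tall. Origin: centre of the underside of the spigot; z up. The top of the disc is 14 mm and the top of the knob 36 mm above it. Nested, its origin is 44 mm above that of the coarse sieve. About 80 g. Grip by the knob.
- flask: bystander: conical glass flask, 68 mm in diameter, 115 mm tall, left of the work. Origin: centre of its underside. Leave it alone.
- petri: bystander: flat clear petri dish, 64 mm in diameter, 15 mm high, among the parts. Origin: centre of its underside. Leave it alone.
- crucible: bystander: small white porcelain crucible, 43 mm in diameter, 32 mm high, among the parts. Origin: centre of its underside. Leave it alone.

How it is judged:
By the outcome, as a careful person would: the job done as asked, in the order asked, and still so for the second after the job is handed in, with the robot touching nothing.
It also fails if it takes over 134 s, if anything falls off the work surface, if the arm or the gripper's body presses on something with over 40 N, if the wrist force passes 120 N, or if a joint passes its speed limit or range.

ROBOT

A 6-joint arm with a two-finger parallel gripper is mounted at the origin on the work surface; the furniture and walls round the work are solid. World frame = base frame: x ahead of the robot, y to its left, z up, the work surface at z = 0. Lengths are in m, angles in rad, forces in N, time in s.
With the tool pointing down it reaches from about 0.4 to 0.925 m from the base axis. Payload 3.4 kg.
Tool frame: the origin (TCP) lies midway between the tips of the shut fingers; the grasp point (between the pads) lies 19 mm behind it; z points along the fingers, y is the line along which they close (so a half turn about z gives the same grasp; the last joint's range is limited). The gripper opens to 85 mm and grips with 20 to 120 N. Pads are 22 mm wide; open, the fingers measure 114 mm over their backs; the gripper's body (76 mm by 85 mm) begins 54 mm behind the grasp point. The pads swing forward as they close: fully open they stand 13 mm farther back than shut.
Start: joints at [1.266, 0.307, 1.506, -0, 1.328, -0.073], TCP at [0.132, 0.56, 0.193] pointing down, gripper open.
Joint ranges: [-3.12, 3.12], [-1.05, 2.28], [0.14, 2.33], [-1.42, 4.57], [0.1, 2.73], [-2.68, 2.68]. Speed limits (rad/s): [2.57, 2.57, 3.14, 3.14, 3.14, 3.14].

INTERFACE

Orientations are given as [roll, pitch, yaw] about the fixed x, y, z axes, in that order (R = Rz(yaw) Ry(pitch) Rx(roll)).
In Python, from cell import arm gives the robot as it stands.
- The arm moves only by the tool jog_arm, never from a script. Its arguments are lists of equal length, an entry for each row: "slide": the shift along the tool's x, y, z in units of 25 mm (1.0 is 25 mm), a list of three; "turn": the turn, a rotation vector about the tool's x, y, z in rad, a list of three; "hand": the opening, from 0 (shut) to 1 (fully open). In form: {"slide": [[x, y, z], ...], "turn": [[ax, ay, az], ...], "hand": [hand, ...]}. A call has 1 to 12 rows; each row is the pose to reach, as a shift and turn from the pose commanded when the call began, along the tool's axes at that moment; what a row does not reach only later rows make up. A row lasts 1/10 s, in which the tool goes at most 50 mm and 8.59 degrees, less where a joint would pass 70% of its speed; a pose out of reach is approached as far as the arm can. A call with a gripper value outside its range is refused whole. The fingers move at their own pace and stop on an object; "squeeze" is the grip in N (left out, the last holds). Time passes only in rows, so rows that repeat a pose let the fingers close. It gives the time, the measured TCP pose, the force, the opening and the grip force at its end, in the units of the state.
- arm.sense(): the state, without advancing time (a new reading comes with each control period).
- arm.camera(name): name is "side" or "top"; returns (picture, depth): 400x640x3 uint8, blue, green, red; 400x640 float32, m along the optical axis (not along the pixel's ray), 0 where there is no reading.
- arm.camera_params(name): a dict with "fx", "fy", "cx", "cy" (pixels), "dist_coeffs" ([k1, k2, p1, p2, k3] as OpenCV has them; the pictures are not rectified), "extrinsics" (4x4, takes a point from camera to world coordinates). Camera axes: x right, y down, z forward; pixel columns grow to the right and rows downward; lengths in m; the calibration is good to about 2 mm. A picture is of the moment at which its call begins. camera_params takes no time and is no camera call.
- arm.finish_job(): hands the job in; it is judged then, once.
The state is a dict: "time": time; "qpos": joint angles; "joint_vel": joint speeds; "joint_efforts": joint torques, N m; "eef_pos": TCP position; "ee_rot": TCP orientation; "force": force on the tool from outside, world axes, zero at the start; "moment": the same for the moment, N m; "width": finger opening in m; "grip_force": force on a finger pad.
Only numpy, scipy, OpenCV 4.12 (cv2) and the standard library are available. Lean on these libraries where they do the work, as an engineer would, in place of code of your own. Each camera call takes 0.05 s, during which the arm holds its last target. There are 200 camera calls.

## Working session

There is one attempt and no reset: what is moved stays moved. The work goes in short steps, Python scripts to look and compute and a tool call to move; the robot and the scene stay as the last step left them, time stands still between calls to the robot, and variables do not carry over. Pictures are saved under pics/ and viewed, at most 14 in all, crops included, and the job is handed in when it is done.

Besides the shell and the picture viewer there is one more tool, called by a JSON object that holds its "method" and its "body", one argument or row to a line. jog_arm: Moves the arm, as the interface text tells. Its arguments: {"type":"object","properties":{"slide":{"type":"array"},"turn":{"type":"array"},"hand":{"type":"array"},"squeeze":{"type":"number"}},"required":["slide","turn","hand"]}

```bash
ls; mkdir -p pics; python3 - <<'E'
from cell import arm
import cv2,numpy as np
for n in("top","side"):
    p,d=arm.camera(n); cv2.imwrite(f"pics/{n}0.png",p); np.save(f"pics/{n}0.npy",d)
    c=arm.camera_params(n); print(n,{k:np.round(v,4).tolist() for k,v in c.items()})
s=arm.sense(); print(s)
E
```

```text
pics
top {'fx': 451.1532, 'fy': 451.1532, 'cx': 321.0178, 'cy': 198.7422, 'dist_coeffs': [0.0364, 0.0, 0.0, 0.0, 0.0], 'extrinsics': [[0.0243, -0.9954, 0.0926, 0.4654], [-0.9997, -0.0239, 0.0051, 0.0691], [-0.0029, -0.0927, -0.9957, 1.1305], [0.0, 0.0, 0.0, 1.0]]}
side {'fx': 467.3462, 'fy': 467.3462, 'cx': 319.2651, 'cy': 196.5371, 'dist_coeffs': [-0.0274, 0.0, 0.0, 0.0, 0.0], 'extrinsics': [[-0.9439, 0.2358, -0.2314, 0.8534], [0.3301, 0.6967, -0.6368, 0.8386], [0.0111, -0.6775, -0.7355, 0.9272], [0.0, 0.0, 0.0, 1.0]]}
{'time': 0.1, 'qpos': array([ 1.26650904e+00,  3.07482143e-01,  1.50751983e+00,  2.81757728e-05,
        1.32834970e+00, -7.35034967e-02]), 'joint_vel': array([ 0.00115052, -0.00323412, -0.00123089,  0.00097162, -0.00015163,
        0.00039082]), 'joint_efforts': array([ 1.25894090e-03, -4.58524203e+01, -2.52607960e+01, -1.58892576e-04,
        5.61432927e-03, -1.80895580e-05]), 'eef_pos': array([0.13134213, 0.55911931, 0.19219102]), 'ee_rot': array([-3.13984039e+00, -1.56444028e-04,  2.91080194e+00]), 'force': array([0.16877452, 0.36263245, 0.08667648]), 'moment': array([-0.00457453, -0.05959445, -0.06135646]), 'grip_force': 0.0, 'width': 0.08529169349993704}
```

View pics/top0.png

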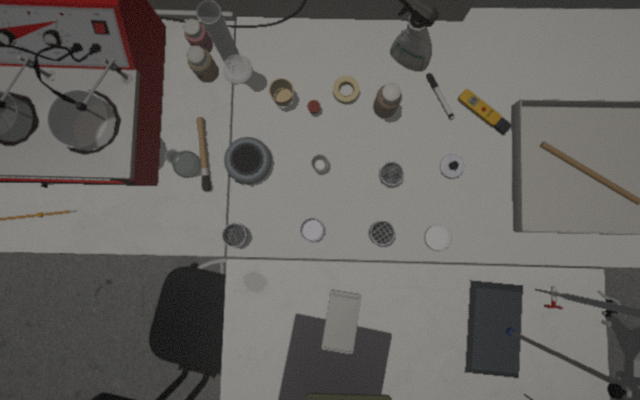

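View pics/side0.png

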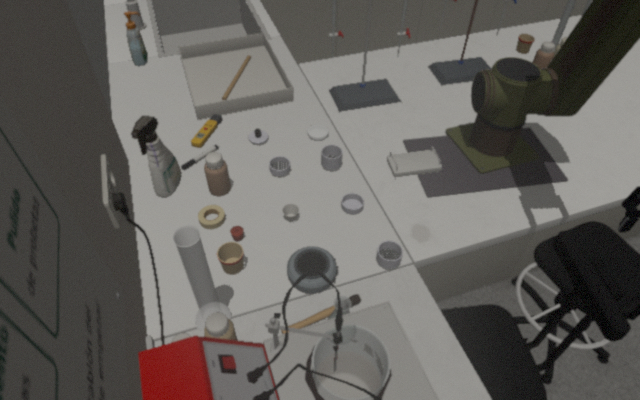

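The top view shows the shaker base at about (248,160), the lid (452,165), the pan (312,230), the petri dish (437,237), the crucible (320,164) and the flask (186,163). The sieves are at (391,174), (382,233) and (236,235), so I'll zoom in to tell them apart.

```bash
python3 - <<'E'
import cv2,numpy as np
t=cv2.imread("pics/top0.png"); s=cv2.imread("pics/side0.png")
c=lambda im,u,v,r=30: cv2.resize(im[v-r:v+r,u-r:u+r],(200,200),interpolation=cv2.INTER_CUBIC)
a=np.hstack([c(t,*q) for q in[(236,235),(382,233),(391,174),(312,230)]])
a2=np.hstack([c(t,*q) for q in[(437,237),(452,165),(248,160),(320,164)]])
b=np.hstack([c(s,*q) for q in[(389,255),(331,157),(280,167),(352,203)]])
cv2.imwrite("pics/crop0.png",np.vstack([a,a2,b]))
E
```

```text
(no output)
```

View pics/crop0.png

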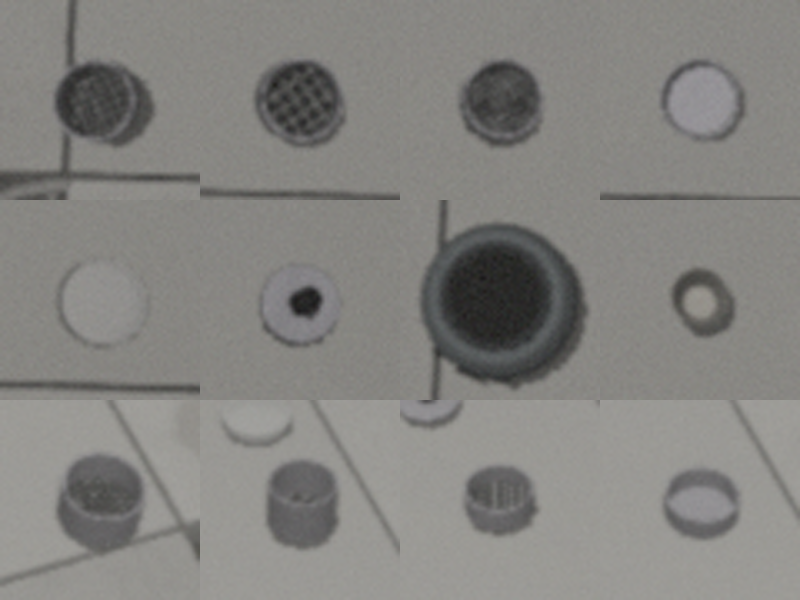

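The crops show that (236,235) is the medium sieve, (382,233) the coarse and (391,174) the fine. (312,230) is the pan, and the lid stands upright on its spigot. Next I'll measure the positions from depth.

```bash
cat > h.py <<'E'
import cv2,numpy as np
from cell import arm
from scipy.optimize import least_squares
def cloud(n,d):
    c=arm.camera_params(n); K=np.array([[c["fx"],0,c["cx"]],[0,c["fy"],c["cy"]],[0,0,1]])
    v,u=np.mgrid[0:400,0:640]; q=cv2.undistortPoints(np.stack([u,v],-1).reshape(-1,1,2).astype(np.float64),K,np.array(c["dist_coeffs"])).reshape(400,640,2)
    P=np.dstack([q*d[...,None],d]); E=np.array(c["extrinsics"]); return P@E[:3,:3].T+E[:3,3]
def fit(W,d,u,v,zlo,zhi,R,r=30):
    w=W[max(v-r,0):v+r,u-r:u+r].reshape(-1,3); dd=d[max(v-r,0):v+r,u-r:u+r].ravel()
    p=w[(dd>0)&(w[:,2]>zlo)&(w[:,2]<zhi)]
    if len(p)<8: return None,len(p),0
    s=least_squares(lambda c:np.hypot(*(p[:,:2]-c).T)-R,p[:,:2].mean(0),loss="soft_l1",f_scale=.002)
    return np.round(s.x,4),len(p),round(float(np.abs(s.fun).mean()),4)
E
python3 - <<'E'
from h import *
O={"pan":(.024,(312,230),(352,203),.0287),"fine":(.030,(391,174),(280,167),.0287),"medium":(.040,(236,235),(389,255),.0287),"coarse":(.052,(382,233),(331,157),.0287),"base":(.045,(248,160),(312,268),.038),"lid":(.036,(452,165),(258,136),.006)}
for i,n in enumerate(("top","side")):
    d=np.load(f"pics/{n}0.npy"); W=cloud(n,d)
    for k,o in O.items():
        u,v=o[1+i]; zz=W[v-30:v+30,u-30:u+30,2]
        print(n,k,np.round(np.percentile(zz,[5,50,95,99]),4),fit(W,d,u,v,o[0]-.004,o[0]+.006,o[3]))
        z=zz
    for q in ([(437,237),(320,164),(452,165)] if n=="top" else []): print(np.round(W[q[1],q[0]],3))
E
```

```text
top pan [-0.0037  0.0005  0.0058  0.0254] (array([0.4936, 0.0953]), 88, 0.0009)
top fine [-0.0031  0.0007  0.0147  0.0313] (array([ 0.6359, -0.0976]), 82, 0.0007)
top medium [-6.708e-01  4.000e-04  1.640e-02  4.120e-02] (array([0.4757, 0.2839]), 81, 0.0007)
top coarse [-0.0037  0.0007  0.0183  0.0533] (array([ 0.4898, -0.0738]), 82, 0.0007)
top base [-0.003   0.0044  0.0443  0.0478] (array([0.6601, 0.2603]), 634, 0.0084)
top lid [-0.0031  0.0008  0.0158  0.0369] (array([ 0.6596, -0.2482]), 50, 0.002)
[ 0.482 -0.212  0.016]
[0.659 0.08  0.001]
[ 0.658 -0.243  0.036]
side pan [-0.004  -0.0006  0.0124  0.0238] (array([0.4921, 0.0987]), 69, 0.0012)
side fine [-0.0038 -0.0006  0.0175  0.0288] (array([ 0.6344, -0.0953]), 69, 0.0013)
side medium [-0.0051 -0.0005  0.0312  0.0405] (array([0.474 , 0.2849]), 99, 0.0009)
side coarse [-0.0041 -0.0003  0.0384  0.0517] (array([ 0.4882, -0.0708]), 64, 0.0011)
side base [-0.003   0.0264  0.4098  0.4306] (array([0.6598, 0.2634]), 370, 0.0059)
side lid [-0.0037 -0.0003  0.0174  0.0339] (array([ 0.6573, -0.2443]), 25, 0.0127)
```

{"method": "jog_arm", "body": {
  "slide": [
    [-9,-7.3,0],
    [-9,-7.3,0],
    [-9,-7.3,0],
    [-9,-7.3,0],
    [-18.29,-14.73,2],
    [-18.29,-14.73,2],
    [-18.29,-14.73,2],
    [-18.29,-14.73,2],
    [-18.29,-14.73,3],
    [-18.29,-14.73,3],
    [-18.29,-14.73,3],
    [-18.29,-14.73,3]
  ],
  "turn": [
    [0,0,-0.1],
    [0,0,-0.2307],
    [0,0,-0.2307],
    [0,0,-0.2307],
    [0,0,-0.2307],
    [0,0,-0.2307],
    [0,0,-0.2307],
    [0,0,-0.2307],
    [0,0,-0.2307],
    [0,0,-0.2307],
    [0,0,-0.2307],
    [0,0,-0.2307]
  ],
  "hand": [1,1,1,1,1,1,1,1,1,1,1,1],
  "squeeze": 40
}}

```text
time: 1.3
eef_pos: [0.4933, 0.0945, 0.1172]
ee_rot: [-3.142, -0.0, 3.141]
force: [0.7, 0.5, 0.3]
width: 0.0854
grip_force: 0.0
```

```bash
python3 - <<'E'
from h import *
for i,n in enumerate(("top","side")):
    d=np.load(f"pics/{n}0.npy"); W=cloud(n,d); im=cv2.imread(f"pics/{n}0.png")
    u,v=[(248,160),(312,268)][i]
    # outer body top: height mask, min enclosing circle in world xy
    w=W[v-40:v+40,u-40:u+40].reshape(-1,3)
    p=w[(w[:,2]>.036)&(w[:,2]<.05)&(np.hypot(w[:,0]-.66,w[:,1]-.262)<.07)]
    print(n,cv2.minEnclosingCircle((p[:,:2]*1000).astype(np.float32)),np.median(p[:,:2],0))
    # dark seat -> plane z=.04
    g=cv2.cvtColor(im,cv2.COLOR_BGR2GRAY).astype(int)[v-40:v+40,u-40:u+40].ravel()
    q=w[(g<55)&(np.hypot(w[:,0]-.66,w[:,1]-.262)<.04)]; print(len(q),cv2.minEnclosingCircle((q[:,:2]*1000).astype(np.float32)),q.mean(0))
E
```

```text
top ((660.6017456054688, 259.5389709472656), 55.524051666259766) [0.66008816 0.259816  ]
686 ((659.2926025390625, 259.7921142578125), 37.94340896606445) [0.66098953 0.25988588 0.04090725]
side ((659.4166259765625, 263.2248229980469), 54.77450942993164) [0.66032997 0.2607676 ]
177 ((659.5073852539062, 259.8254089355469), 32.26649856567383) [0.65922829 0.26037761 0.03946738]
```

{"method": "jog_arm", "body": {
  "slide": [
    [0,0,2],
    [0,0,3.6],
    [0,0,4.4],
    [0,0,4.6],
    [0,0,4.6],
    [0,0,4.6],
    [0,0,4.6],
    [0,0,4.6],
    [0,0,4.6],
    [0,0,4.6],
    [0,0,4.6],
    [0,0,4.6]
  ],
  "turn": [
    [0,0,0],
    [0,0,0],
    [0,0,0],
    [0,0,0],
    [0,0,0],
    [0,0,0],
    [0,0,0],
    [0,0,0],
    [0,0,0],
    [0,0,0],
    [0,0,0],
    [0,0,0]
  ],
  "hand": [1,1,1,1,1,0.5,0.5,0.5,0.5,0.5,0.5,0.5]
}}

```text
time: 2.5
eef_pos: [0.4925, 0.0967, 0.0031]
ee_rot: [-3.142, 0.0, 3.142]
force: [-0.5, 0.8, 0.3]
width: 0.0427
grip_force: 0.0
```

```bash
python3 - <<'E'
from h import *
a=[]
for n,(u,v) in (("top",(312,220)),("side",(352,190))):
    p,d=arm.camera(n); a.append(cv2.resize(p[v-60:v+60,u-60:u+60],(400,400),interpolation=cv2.INTER_CUBIC))
cv2.imwrite("pics/c1.png",np.hstack(a)); print(arm.sense())
E
```

```text
{'time': 2.6, 'qpos': array([ 1.09643536e-01,  4.35640067e-01,  1.89376054e+00, -8.24562703e-06,
        8.12279240e-01, -1.46102793e+00]), 'joint_vel': array([-0.00024172,  0.00229793,  0.00030358, -0.00030499, -0.0019059 ,
        0.00016231]), 'joint_efforts': array([ 8.51806457e-03, -4.38868761e+01, -1.51701862e+01,  1.64803128e-04,
        9.79836950e-04,  7.25190233e-06]), 'eef_pos': array([0.49240861, 0.09665928, 0.00297703]), 'ee_rot': array([-3.14157715e+00, -8.60165347e-05,  3.14147346e+00]), 'force': array([ 0.47534542,  0.20924119, -0.26625812]), 'moment': array([ 0.06878292, -0.00474806, -0.00162623]), 'grip_force': 0.0, 'width': 0.04272123108406418}
```

View pics/c1.png

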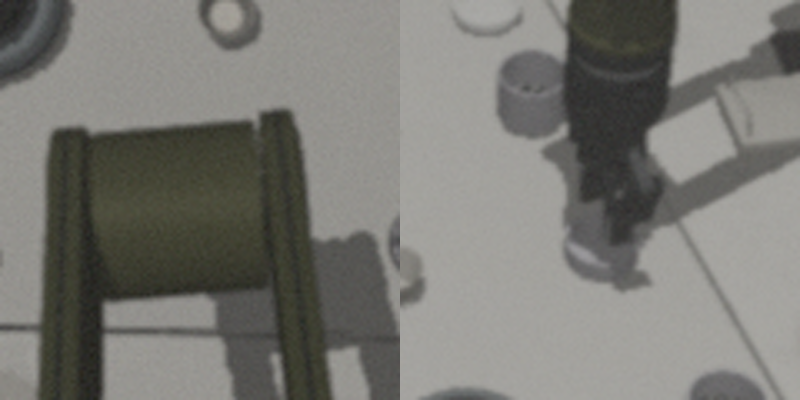

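The pan is still near its old side pixel (~352,203). The fingers shut to 43 mm without touching it, so I'll check where the tips actually are in depth.

```bash
python3 - <<'E'
from h import *
p,d=arm.camera("side"); W=cloud("side",d)
cv2.imwrite("pics/c2.png",cv2.resize(p[150:230,310:410],(800,640)[:2] if 0 else (750,600),interpolation=cv2.INTER_CUBIC))
for v in range(176,222,3): print(v,[tuple((W[v,u]*1000).astype(int)) for u in range(338,376,4)])
E
```

```text
176 [(np.int64(485), np.int64(-22), np.int64(0)), (np.int64(474), np.int64(-20), np.int64(-2)), (np.int64(502), np.int64(68), np.int64(90)), (np.int64(493), np.int64(73), np.int64(92)), (np.int64(503), np.int64(117), np.int64(136)), (np.int64(500), np.int64(133), np.int64(150)), (np.int64(490), np.int64(132), np.int64(146)), (np.int64(411), np.int64(5), np.int64(1)), (np.int64(401), np.int64(8), np.int64(1)), (np.int64(391), np.int64(13), np.int64(2))]
179 [(np.int64(489), np.int64(-11), np.int64(0)), (np.int64(479), np.int64(-7), np.int64(0)), (np.int64(501), np.int64(67), np.int64(77)), (np.int64(491), np.int64(71), np.int64(78)), (np.int64(504), np.int64(120), np.int64(129)), (np.int64(501), np.int64(136), np.int64(144)), (np.int64(494), np.int64(143), np.int64(148)), (np.int64(416), np.int64(15), np.int64(0)), (np.int64(405), np.int64(19), np.int64(0)), (np.int64(393), np.int64(20), np.int64(-1))]
182 [(np.int64(493), np.int64(-2), np.int64(-2)), (np.int64(483), np.int64(3), np.int64(0)), (np.int64(502), np.int64(71), np.int64(71)), (np.int64(491), np.int64(72), np.int64(69)), (n
[... 5526 characters left out ...]
5), np.int64(0)), (np.int64(491), np.int64(138), np.int64(0)), (np.int64(482), np.int64(143), np.int64(1)), (np.int64(471), np.int64(145), np.int64(-1)), (np.int64(461), np.int64(148), np.int64(0)), (np.int64(450), np.int64(149), np.int64(-3))]
221 [(np.int64(544), np.int64(132), np.int64(0)), (np.int64(533), np.int64(133), np.int64(-2)), (np.int64(525), np.int64(139), np.int64(1)), (np.int64(514), np.int64(141), np.int64(0)), (np.int64(505), np.int64(144), np.int64(0)), (np.int64(495), np.int64(148), np.int64(0)), (np.int64(485), np.int64(152), np.int64(0)), (np.int64(475), np.int64(154), np.int64(0)), (np.int64(465), np.int64(158), np.int64(0)), (np.int64(455), np.int64(161), np.int64(0))]
```

View pics/c2.png

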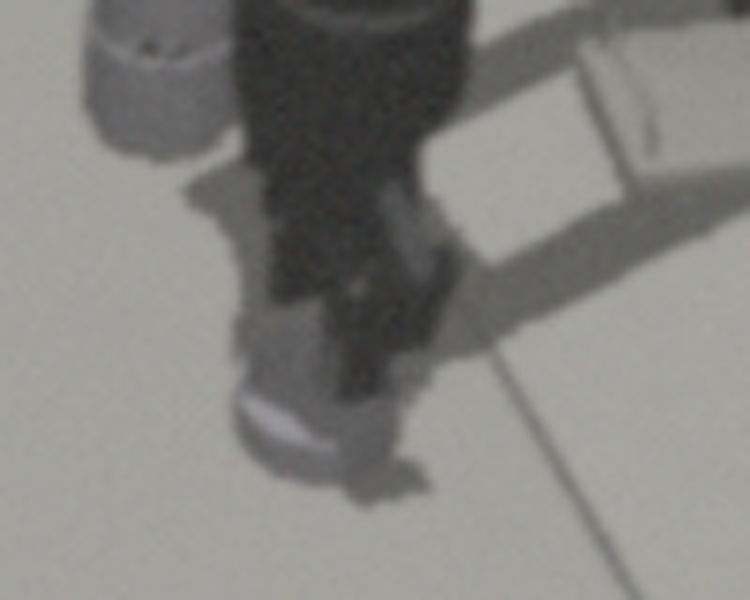

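The near finger (crop pixel ~(360,400)) ends at about z ≈ 40 mm, above the pan rim. The tips therefore sit well above where the reported TCP (z = 3 mm) puts them. I'll raise the arm, close the fingers in free air and measure the real tip offset.

{"method": "jog_arm", "body": {
  "slide": [
    [0,0,-2],
    [0,0,-4],
    [0,0,-4],
    [0,0,-4],
    [0,0,-4],
    [0,0,-4],
    [0,0,-4],
    [0,0,-4]
  ],
  "turn": [
    [0,0,0],
    [0,0,0],
    [0,0,0],
    [0,0,0],
    [0,0,0],
    [0,0,0],
    [0,0,0],
    [0,0,0]
  ],
  "hand": [0.5,0,0,0,0,0,0,0]
}}

```text
time: 3.45
eef_pos: [0.4917, 0.0966, 0.102]
ee_rot: [-3.141, -0.002, 3.141]
force: [-0.2, -0.8, -0.0]
width: 0.0002
grip_force: 0.0
```

```bash
python3 - <<'E'
from h import *
p,d=arm.camera("side"); W=cloud("side",d); e=arm.sense()["eef_pos"]; print(e,arm.sense()["width"])
m=(np.hypot(W[...,0]-e[0],W[...,1]-e[1])<.06)&(W[...,2]>.05)&(d>0)
for z in np.arange(.06,.24,.01):
    q=W[m&(abs(W[...,2]-z)<.005)]
    if len(q)>2: print(round(z,2),len(q),np.round(np.percentile(q[:,:2],[2,50,98],axis=0),3).tolist())
q=W[m]; print(np.sort(q[:,2])[:15].round(3))
E
```

```text
[0.49193129 0.09659341 0.10219884] -8.327828684000896e-05
0.14 6 [[0.479, 0.101], [0.495, 0.102], [0.5, 0.104]]
0.15 30 [[0.484, 0.091], [0.498, 0.106], [0.502, 0.111]]
0.16 33 [[0.484, 0.09], [0.497, 0.107], [0.503, 0.111]]
0.17 17 [[0.485, 0.093], [0.5, 0.103], [0.503, 0.112]]
0.18 14 [[0.49, 0.072], [0.503, 0.095], [0.504, 0.11]]
0.19 51 [[0.483, 0.071], [0.502, 0.107], [0.505, 0.13]]
0.2 44 [[0.484, 0.055], [0.503, 0.112], [0.506, 0.139]]
0.21 66 [[0.484, 0.046], [0.503, 0.111], [0.509, 0.149]]
0.22 61 [[0.483, 0.052], [0.504, 0.113], [0.509, 0.155]]
0.23 82 [[0.481, 0.086], [0.501, 0.141], [0.51, 0.156]]
[0.138 0.139 0.142 0.142 0.143 0.144 0.145 0.146 0.146 0.146 0.147 0.147
 0.147 0.147 0.147]
```

The shut tips sit about 37 mm above the reported TCP, which matches the earlier miss: the pads passed over the pan. I'll use that offset for all heights, open the fingers, go deeper and grip the pan.

{"method": "jog_arm", "body": {
  "slide": [
    [0,0,1],
    [0,0,2],
    [0,0,2],
    [0,0,2],
    [0,0,2],
    [0,0,3.2],
    [0,0,4.2],
    [0,0,4.8],
    [0,0,5.2],
    [0,0,5.2],
    [0,0,5.2],
    [0,0,5.2]
  ],
  "turn": [
    [0,0,0],
    [0,0,0],
    [0,0,0],
    [0,0,0],
    [0,0,0],
    [0,0,0],
    [0,0,0],
    [0,0,0],
    [0,0,0],
    [0,0,0],
    [0,0,0],
    [0,0,0]
  ],
  "hand": [1,1,1,1,1,1,1,1,1,1,1,1]
}}

```text
time: 4.7
eef_pos: [0.4935, 0.0968, -0.0259]
ee_rot: [3.141, 0.002, 3.141]
force: [0.9, -0.5, 0.2]
width: 0.0855
grip_force: 0.0
```

{"method": "jog_arm", "body": {
  "slide": [
    [0,0,0.2],
    [0,0,0.3],
    [0,0,0.3],
    [0,0,0.3],
    [0,0,0.3],
    [0,0,0.3],
    [0,0,0.3]
  ],
  "turn": [
    [0,0,0],
    [0,0,0],
    [0,0,0],
    [0,0,0],
    [0,0,0],
    [0,0,0],
    [0,0,0]
  ],
  "hand": [1,1,0.55,0.55,0.55,0.55,0.55]
}}

```text
time: 5.4
eef_pos: [0.4923, 0.0967, -0.0341]
ee_rot: [3.141, 0.0, 3.141]
force: [-1.2, 1.1, 5.0]
width: 0.0573
grip_force: 42.4
```

{"method": "jog_arm", "body": {
  "slide": [
    [0,0,-0.5],
    [0,0,-1],
    [0,0,-2.5],
    [0,0,-4],
    [0,0,-5],
    [0,0,-5],
    [0,0,-5]
  ],
  "turn": [
    [0,0,0],
    [0,0,0],
    [0,0,0],
    [0,0,0],
    [0,0,0],
    [0,0,0],
    [0,0,0]
  ],
  "hand": [0.55,0.55,0.55,0.55,0.55,0.55,0.55]
}}

```text
time: 6.1
eef_pos: [0.4925, 0.0967, 0.0907]
ee_rot: [3.142, 0.001, 3.142]
force: [-0.5, 0.6, -0.9]
width: 0.0574
grip_force: 43.2
```

```bash
cat >> h.py <<'E'
def look(name,lo,hi,R,zhold):
    """crop of the side view round the held part, and a circle fit of its rim; lo,hi: height band"""
    e=arm.sense()["eef_pos"]; a=[]
    for n in("top","side"):
        p,d=arm.camera(n); W=cloud(n,d)
        c=arm.camera_params(n);E=np.linalg.inv(np.array(c["extrinsics"]));q=E[:3,:3]@np.array([e[0],e[1],zhold])+E[:3,3]
        u,v=int(q[0]/q[2]*c["fx"]+c["cx"]),int(q[1]/q[2]*c["fy"]+c["cy"])
        m=(d>0)&(W[...,2]>lo)&(W[...,2]<hi)&(np.hypot(W[...,0]-e[0],W[...,1]-e[1])<.045)
        print(n,(u,v),int(m.sum()),np.round(np.percentile(W[m],[2,50,98],axis=0),3).tolist() if m.sum()>5 else "")
        u=min(max(u,50),590);v=min(max(v,50),350)
        a.append(cv2.resize(p[v-50:v+50,u-50:u+50],(400,400),interpolation=cv2.INTER_CUBIC))
    cv2.imwrite(f"pics/{name}.png",np.hstack(a)); print(np.round(e,4))
E
python3 -c "
from h import *
look('pan1',.09,.125,.03,.13)"
```

```text
top (310, 228) 0 
side (354, 171) 22 [[0.481, 0.07, 0.123], [0.496, 0.082, 0.125], [0.51, 0.115, 0.125]]
[0.4925 0.0967 0.0907]
```

View pics/pan1.png

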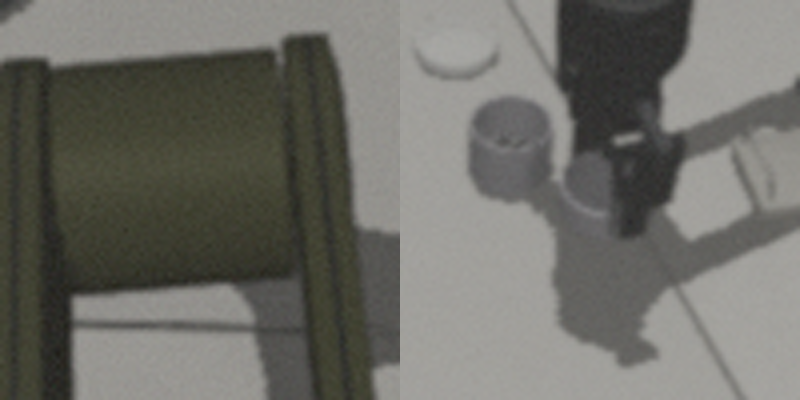

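The pan is held level between the fingers (side view). I'll check the finger-tip height against the pan's bottom, then carry it over the base.

```bash
python3 - <<'E'
from h import *
p,d=arm.camera("side"); W=cloud("side",d)
m=(d>0)&(W[...,2]>.11)&(np.hypot(W[...,0]-.4925,W[...,1]-.0967)<.065)
g=p.max(-1)
for nm,mm in(("dark finger",m&(g<75)),("pan",m&(g>85))):
    q=W[mm]; f=q[q[:,1]>.12]; print(nm,len(f),np.sort(f[:,2])[:8].round(3),f[np.argsort(f[:,2])[:4]].round(3).tolist())
q=W[m&(g>85)&(W[...,2]<.16)]; print(np.percentile(q,[1,50,99],axis=0).round(3), np.sort(q[:,2])[:6].round(3))
E
```

```text
dark finger 3978 [0.135 0.135 0.139 0.14  0.141 0.141 0.142 0.142] [[0.474, 0.122, 0.135], [0.497, 0.133, 0.135], [0.496, 0.137, 0.139], [0.495, 0.139, 0.14]]
pan 106 [0.126 0.128 0.129 0.13  0.13  0.132 0.132 0.133] [[0.507, 0.12, 0.126], [0.503, 0.123, 0.128], [0.505, 0.123, 0.129], [0.501, 0.125, 0.13]]
[[0.48  0.064 0.123]
 [0.503 0.089 0.133]
 [0.52  0.125 0.151]] [0.122 0.122 0.123 0.123 0.123 0.124]
```

{"method": "jog_arm", "body": {
  "slide": [
    [0,0,-1],
    [-2,2,-1],
    [-4,4,-1],
    [-6.68,6.55,-1],
    [-6.68,6.55,-1],
    [-6.68,6.55,-1],
    [-6.68,6.55,-1],
    [-6.68,6.55,-1],
    [-6.68,6.55,-1],
    [-6.68,6.55,-1]
  ],
  "turn": [
    [0,0,0],
    [0,0,0],
    [0,0,0],
    [0,0,0],
    [0,0,0],
    [0,0,0],
    [0,0,0],
    [0,0,0],
    [0,0,0],
    [0,0,0]
  ],
  "hand": [0.55,0.55,0.55,0.55,0.55,0.55,0.55,0.55,0.55,0.55]
}}

```text
time: 7.25
eef_pos: [0.6581, 0.2591, 0.115]
ee_rot: [-3.141, -0.002, 3.141]
force: [-0.1, 0.0, -0.9]
width: 0.0576
grip_force: 43.2
```

{"method": "jog_arm", "body": {
  "slide": [
    [0,0,1.5],
    [0,0,2.8],
    [0,0,3.6],
    [0,0,3.9],
    [0,0,4.1],
    [0,0,4.2],
    [0,0,4.28],
    [0,0,4.32],
    [0,0,4.34],
    [0,0,4.34]
  ],
  "turn": [
    [0,0,0],
    [0,0,0],
    [0,0,0],
    [0,0,0],
    [0,0,0],
    [0,0,0],
    [0,0,0],
    [0,0,0],
    [0,0,0],
    [0,0,0]
  ],
  "hand": [0.55,0.55,0.55,0.55,0.55,0.55,0.55,0.55,0.55,0.55]
}}

```text
time: 8.25
eef_pos: [0.6597, 0.2605, 0.0075]
ee_rot: [3.141, 0.001, 3.142]
force: [0.3, 0.2, -0.5]
width: 0.0573
grip_force: 43.2
```

```bash
python3 -c "
from h import *
look('pan2',.055,.07,.03,.06)"
```

```text
top (244, 157) 12 [[0.636, 0.221, 0.058], [0.645, 0.253, 0.065], [0.654, 0.281, 0.067]]
side (311, 258) 90 [[0.661, 0.231, 0.055], [0.678, 0.263, 0.063], [0.689, 0.303, 0.068]]
[0.6597 0.2605 0.0075]
```

View pics/pan2.png

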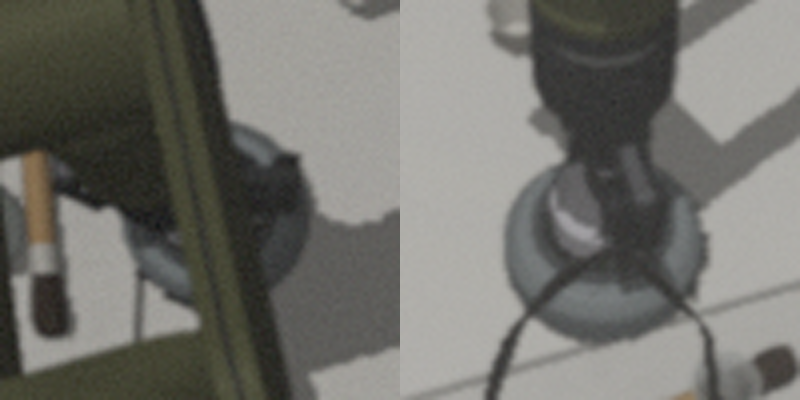

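The pan is inside the ring about 1.6 mm above the seat, with no contact force. I'll lower it the rest of the way, release and retreat.

{"method": "jog_arm", "body": {
  "slide": [
    [0,0,0.03],
    [0,0,0.06],
    [0,0,0.06],
    [0,0,0.06],
    [0,0,0.06],
    [0,0,0.06],
    [0,0,0.06],
    [0,0,-1],
    [0,0,-3],
    [0,0,-4.5]
  ],
  "turn": [
    [0,0,0],
    [0,0,0],
    [0,0,0],
    [0,0,0],
    [0,0,0],
    [0,0,0],
    [0,0,0],
    [0,0,0],
    [0,0,0],
    [0,0,0]
  ],
  "hand": [0.55,0.55,0.8,1,1,1,1,1,1,1]
}}

```text
time: 9.35
eef_pos: [0.6598, 0.2605, 0.1212]
ee_rot: [3.141, 0.0, 3.141]
force: [0.7, -0.0, 0.1]
width: 0.0854
grip_force: 0.0
```

{"method": "jog_arm", "body": {
  "slide": [
    [0.3,-4,0],
    [0.5,-8,0],
    [0.99,-14.29,0],
    [0.99,-14.29,0],
    [0.99,-14.29,0],
    [0.99,-14.29,0],
    [0.99,-14.29,0],
    [0.99,-14.29,0],
    [0.99,-14.29,0.5],
    [0.99,-14.29,0.5],
    [0.99,-14.29,0.5]
  ],
  "turn": [
    [0,0,0],
    [0,0,0],
    [0,0,0],
    [0,0,0],
    [0,0,0],
    [0,0,0],
    [0,0,0],
    [0,0,0],
    [0,0,0],
    [0,0,0],
    [0,0,0]
  ],
  "hand": [1,1,1,1,1,1,1,1,1,1,1]
}}

```text
time: 10.45
eef_pos: [0.634, -0.0948, 0.1059]
ee_rot: [3.14, -0.002, -3.14]
force: [0.5, 0.0, -0.7]
width: 0.0853
grip_force: 0.0
```

```bash
python3 - <<'E'
from h import *
for i,n in enumerate(("top","side")):
    p,d=arm.camera(n); W=cloud(n,d); np.save(f"pics/{n}1.npy",d)
    u,v=[(248,160),(312,262)][i]
    print(n,fit(W,d,u,v,.060,.072,.0287,40))
print(arm.sense()["eef_pos"])
E
```

```text
top (array([0.6602, 0.2606]), 103, 0.0009)
side (array([0.6591, 0.2615]), 101, 0.0009)
[ 0.63474078 -0.09493409  0.10673603]
```

{"method": "jog_arm", "body": {
  "slide": [
    [0,0,2],
    [0,0,3.8],
    [0,0,5],
    [0,0,5.4],
    [0,0,5.56],
    [0,0,5.56],
    [0,0,5.56],
    [0,0,5.56],
    [0,0,5.56],
    [0,0,5.56],
    [0,0,5.56],
    [0,0,5.56]
  ],
  "turn": [
    [0,0,0],
    [0,0,0],
    [0,0,0],
    [0,0,0],
    [0,0,0],
    [0,0,0],
    [0,0,0],
    [0,0,0],
    [0,0,0],
    [0,0,0],
    [0,0,0],
    [0,0,0]
  ],
  "hand": [1,1,1,1,1,1,0.55,0.55,0.55,0.55,0.55,0.55]
}}

```text
time: 11.75
eef_pos: [0.6364, -0.0972, -0.0297]
ee_rot: [-3.141, 0.004, 3.141]
force: [-0.4, 0.7, 6.7]
width: 0.0574
grip_force: 44.0
```

{"method": "jog_arm", "body": {
  "slide": [
    [0,0,-0.4],
    [0,0,-1],
    [0,0,-2.5],
    [0,0,-4.5],
    [0,0,-6],
    [0,0,-6],
    [0,0,-6]
  ],
  "turn": [
    [0,0,0],
    [0,0,0],
    [0,0,0],
    [0,0,0],
    [0,0,0],
    [0,0,0],
    [0,0,0]
  ],
  "hand": [0.55,0.55,0.55,0.55,0.55,0.55,0.55]
}}

```text
time: 12.45
eef_pos: [0.6355, -0.0971, 0.1205]
ee_rot: [-3.141, 0.004, 3.141]
force: [-0.9, -0.6, -1.8]
width: 0.0575
grip_force: 43.3
```

```bash
python3 -c "
from h import *
look('fine1',.14,.19,.03,.165)
print(arm.sense()['ee_rot'])"
```

```text
top (400, 163) 27 [[0.617, -0.077, 0.162], [0.625, -0.071, 0.177], [0.632, -0.056, 0.188]]
side (276, 124) 276 [[0.608, -0.128, 0.156], [0.642, -0.079, 0.17], [0.661, -0.054, 0.187]]
[ 0.6355 -0.0971  0.1205]
[ 3.14114847e+00 -2.12231741e-03  3.14146400e+00]
```

View pics/fine1.png

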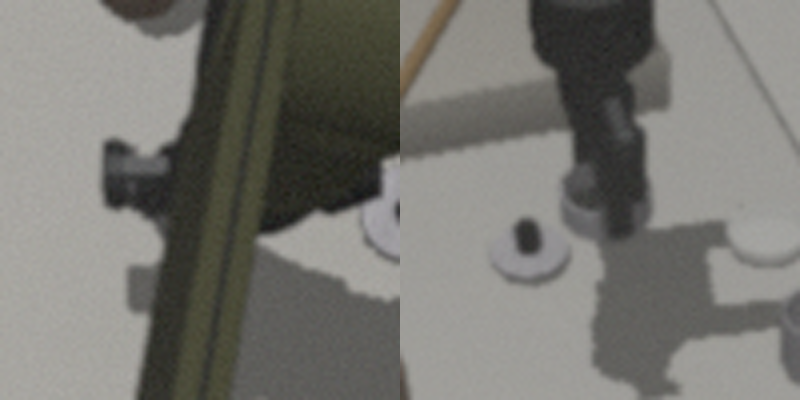

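{"method": "jog_arm", "body": {
  "slide": [
    [-0.2,4,0],
    [-0.5,8,0],
    [-0.98,14.32,0],
    [-0.98,14.32,0],
    [-0.98,14.32,0],
    [-0.98,14.32,0],
    [-0.98,14.32,0],
    [-0.98,14.32,0],
    [-0.98,14.32,1.5],
    [-0.98,14.32,2.8],
    [-0.98,14.32,3.2],
    [-0.98,14.32,3.2]
  ],
  "turn": [
    [0,0,0],
    [0,0,0],
    [0,0,0],
    [0,0,0],
    [0,0,0],
    [0,0,0],
    [0,0,0],
    [0,0,0],
    [0,0,0],
    [0,0,0],
    [0,0,0],
    [0,0,0]
  ],
  "hand": [0.55,0.55,0.55,0.55,0.55,0.55,0.55,0.55,0.55,0.55,0.55,0.55]
}}

```text
time: 13.75
eef_pos: [0.6567, 0.2598, 0.0345]
ee_rot: [-3.139, -0.007, 3.141]
force: [-0.4, 0.3, -1.2]
width: 0.0573
grip_force: 43.4
```

{"method": "jog_arm", "body": {
  "slide": [
    [0,0,0],
    [0,0,0]
  ],
  "turn": [
    [0,0,0],
    [0,0,0]
  ],
  "hand": [0.55,0.55]
}}

```text
time: 13.95
eef_pos: [0.6607, 0.2612, 0.0397]
ee_rot: [3.141, 0.003, 3.141]
force: [-0.5, -0.1, -0.9]
width: 0.0575
grip_force: 43.4
```

{"method": "jog_arm", "body": {
  "slide": [
    [0,0,0.15],
    [0,0,0.3],
    [0,0,0.4],
    [0,0,0.48],
    [0,0,0.48],
    [0,0,0.48]
  ],
  "turn": [
    [0,0,0],
    [0,0,0],
    [0,0,0],
    [0,0,0],
    [0,0,0],
    [0,0,0]
  ],
  "hand": [0.55,0.55,0.55,0.55,0.55,0.55]
}}

```text
time: 14.55
eef_pos: [0.6591, 0.2611, 0.0263]
ee_rot: [-3.141, -0.0, 3.142]
force: [-1.7, -0.7, 2.8]
width: 0.0572
grip_force: 43.7
```

{"method": "jog_arm", "body": {
  "slide": [
    [0,0,0.04],
    [0,0,0.04],
    [0,0,0.04],
    [0,0,0.04],
    [0,0,0.04],
    [0,0,0.04],
    [0,0,0.04],
    [0,0,-1],
    [0,0,-3],
    [0,0,-4.5]
  ],
  "turn": [
    [0,0,0],
    [0,0,0],
    [0,0,0],
    [0,0,0],
    [0,0,0],
    [0,0,0],
    [0,0,0],
    [0,0,0],
    [0,0,0],
    [0,0,0]
  ],
  "hand": [0.55,0.55,0.8,1,1,1,1,1,1,1]
}}

```text
time: 15.55
eef_pos: [0.6595, 0.2613, 0.1402]
ee_rot: [3.141, 0.0, 3.141]
force: [0.8, 0.2, 0.1]
width: 0.0853
grip_force: 0.0
```

{"method": "jog_arm", "body": {
  "slide": [
    [2,0.3,0],
    [4,0.6,0],
    [6,0.93,0],
    [7.41,0.93,0],
    [7.41,0.93,0],
    [7.41,0.93,0],
    [7.41,0.93,1],
    [7.41,0.93,1],
    [7.41,0.93,1],
    [7.41,0.93,1]
  ],
  "turn": [
    [0,0,0],
    [0,0,0],
    [0,0,0],
    [0,0,0],
    [0,0,0],
    [0,0,0],
    [0,0,0],
    [0,0,0],
    [0,0,0],
    [0,0,0]
  ],
  "hand": [1,1,1,1,1,1,1,1,1,1]
}}

```text
time: 16.55
eef_pos: [0.4754, 0.2846, 0.114]
ee_rot: [3.141, 0.001, 3.141]
force: [0.8, 0.6, 0.8]
width: 0.0853
grip_force: 0.0
```

```bash
cat > chk.py <<'E'
import sys
from h import *
z=float(sys.argv[1])  # expected top rim height
for i,n in enumerate(("top","side")):
    p,d=arm.camera(n); W=cloud(n,d); u,v=[(248,155),(312,258)][i]
    m=(d>0)&(np.hypot(W[...,0]-.66,W[...,1]-.261)<.033)&(W[...,2]>z-.006)&(W[...,2]<z+.02)
    q=W[m]
    if len(q)>10:
        A=np.c_[q[:,:2]-[.66,.261],np.ones(len(q))]; k=np.linalg.lstsq(A,q[:,2],rcond=None)[0]
        print(n,len(q),"rim z",k[2].round(4),"tilt",k[:2].round(3),fit(W,d,u,v,z-.005,z+.008,.0287,45))
s=arm.sense();print(s["eef_pos"].round(4))
E
python3 chk.py .086
```

```text
top 117 rim z 0.0851 tilt [-0.006 -0.013] (array([0.6587, 0.2612]), 110, 0.0007)
side 140 rim z 0.0838 tilt [-0.004  0.007] (array([0.6576, 0.2623]), 122, 0.0009)
[0.4751 0.2847 0.1142]
```

Fine sieve seated and level, at about (0.658, 0.262). Next is the medium.

{"method": "jog_arm", "body": {
  "slide": [
    [0,0,2],
    [0,0,3.8],
    [0,0,5],
    [0,0,5.4],
    [0,0,5.6],
    [0,0,5.6],
    [0,0,5.6],
    [0,0,5.6],
    [0,0,5.6],
    [0,0,5.6],
    [0,0,5.6],
    [0,0,5.6]
  ],
  "turn": [
    [0,0,0],
    [0,0,0],
    [0,0,0],
    [0,0,0],
    [0,0,0],
    [0,0,0],
    [0,0,0],
    [0,0,0],
    [0,0,0],
    [0,0,0],
    [0,0,0],
    [0,0,0]
  ],
  "hand": [1,1,1,1,1,1,0.55,0.55,0.55,0.55,0.55,0.55]
}}

```text
time: 17.85
eef_pos: [0.4754, 0.2851, -0.0245]
ee_rot: [3.14, 0.003, -3.142]
force: [-0.7, -0.4, 5.5]
width: 0.058
grip_force: 42.6
```

{"method": "jog_arm", "body": {
  "slide": [
    [0,0,-0.4],
    [0,0,-1],
    [0,0,-2.5],
    [0,0,-4.5],
    [0,0,-6.3],
    [0,0,-6.3],
    [0,0,-6.3]
  ],
  "turn": [
    [0,0,0],
    [0,0,0],
    [0,0,0],
    [0,0,0],
    [0,0,0],
    [0,0,0],
    [0,0,0]
  ],
  "hand": [0.55,0.55,0.55,0.55,0.55,0.55,0.55]
}}

```text
time: 18.55
eef_pos: [0.4748, 0.2849, 0.1334]
ee_rot: [3.14, 0.004, 3.142]
force: [0.4, 0.2, -1.5]
width: 0.0582
grip_force: 43.4
```

{"method": "jog_arm", "body": {
  "slide": [
    [-2,-0.3,0],
    [-4,-0.6,0],
    [-6,-0.93,0],
    [-7.34,-0.93,0],
    [-7.34,-0.93,0],
    [-7.34,-0.93,0],
    [-7.34,-0.93,1],
    [-7.34,-0.93,2],
    [-7.34,-0.93,2.6],
    [-7.34,-0.93,2.7],
    [-7.34,-0.93,2.7],
    [-7.34,-0.93,2.7]
  ],
  "turn": [
    [0,0,0],
    [0,0,0],
    [0,0,0],
    [0,0,0],
    [0,0,0],
    [0,0,0],
    [0,0,0],
    [0,0,0],
    [0,0,0],
    [0,0,0],
    [0,0,0],
    [0,0,0]
  ],
  "hand": [0.55,0.55,0.55,0.55,0.55,0.55,0.55,0.55,0.55,0.55,0.55,0.55]
}}

```text
time: 19.75
eef_pos: [0.658, 0.2616, 0.0647]
ee_rot: [3.141, 0.002, -3.141]
force: [0.7, 0.1, -1.9]
width: 0.0576
grip_force: 43.4
```

{"method": "jog_arm", "body": {
  "slide": [
    [0,0,0.15],
    [0,0,0.3],
    [0,0,0.4],
    [0,0,0.46],
    [0,0,0.46],
    [0,0,0.46]
  ],
  "turn": [
    [0,0,0],
    [0,0,0],
    [0,0,0],
    [0,0,0],
    [0,0,0],
    [0,0,0]
  ],
  "hand": [0.55,0.55,0.55,0.55,0.55,0.55]
}}

```text
time: 20.35
eef_pos: [0.6576, 0.2612, 0.0536]
ee_rot: [3.141, 0.001, 3.141]
force: [-3.5, -0.6, 6.2]
width: 0.0578
grip_force: 44.0
```

{"method": "jog_arm", "body": {
  "slide": [
    [0,0,0.02],
    [0,0,0.02],
    [0,0,0.02],
    [0,0,0.02],
    [0,0,0.02],
    [0,0,0.02],
    [0,0,-1],
    [0,0,-3],
    [0,0,-4.5]
  ],
  "turn": [
    [0,0,0],
    [0,0,0],
    [0,0,0],
    [0,0,0],
    [0,0,0],
    [0,0,0],
    [0,0,0],
    [0,0,0],
    [0,0,0]
  ],
  "hand": [0.55,0.8,1,1,1,1,1,1,1]
}}

```text
time: 21.25
eef_pos: [0.6577, 0.2612, 0.1661]
ee_rot: [3.141, 0.0, 3.141]
force: [1.4, 1.0, -0.2]
width: 0.0858
grip_force: 0.0
```

{"method": "jog_arm", "body": {
  "slide": [
    [0.5,-2,0],
    [2,-5,0],
    [4,-9,0],
    [6.76,-13.34,0],
    [6.76,-13.34,0],
    [6.76,-13.34,0],
    [6.76,-13.34,0],
    [6.76,-13.34,0],
    [6.76,-13.34,1],
    [6.76,-13.34,1],
    [6.76,-13.34,1]
  ],
  "turn": [
    [0,0,0],
    [0,0,0],
    [0,0,0],
    [0,0,0],
    [0,0,0],
    [0,0,0],
    [0,0,0],
    [0,0,0],
    [0,0,0],
    [0,0,0],
    [0,0,0]
  ],
  "hand": [1,1,1,1,1,1,1,1,1,1,1]
}}

```text
time: 22.35
eef_pos: [0.4881, -0.0722, 0.1394]
ee_rot: [3.141, -0.001, 3.141]
force: [0.9, 0.0, 0.1]
width: 0.0856
grip_force: 0.0
```

```bash
python3 chk.py .118
```

```text
top 116 rim z 0.1168 tilt [-0.006 -0.003] (array([0.6576, 0.2612]), 104, 0.0007)
side 134 rim z 0.1161 tilt [-0.002 -0.002] (array([0.6563, 0.2632]), 137, 0.0172)
[ 0.4894 -0.072   0.1402]
```

Medium seated and level. Now the coarse.

{"method": "jog_arm", "body": {
  "slide": [
    [0,0,2],
    [0,0,3.8],
    [0,0,5.4],
    [0,0,6.2],
    [0,0,6.4],
    [0,0,6.4],
    [0,0,6.4],
    [0,0,6.4],
    [0,0,6.4],
    [0,0,6.4],
    [0,0,6.4],
    [0,0,6.4]
  ],
  "turn": [
    [0,0,0],
    [0,0,0],
    [0,0,0],
    [0,0,0],
    [0,0,0],
    [0,0,0],
    [0,0,0],
    [0,0,0],
    [0,0,0],
    [0,0,0],
    [0,0,0],
    [0,0,0]
  ],
  "hand": [1,1,1,1,1,1,1,0.55,0.55,0.55,0.55,0.55]
}}

```text
time: 23.65
eef_pos: [0.4898, -0.0727, -0.0187]
ee_rot: [-3.141, 0.003, 3.141]
force: [-0.4, 0.9, 6.6]
width: 0.06
grip_force: 41.8
```

{"method": "jog_arm", "body": {
  "slide": [
    [0,0,0],
    [0,0,-0.4],
    [0,0,-1],
    [0,0,-2.5],
    [0,0,-4.5],
    [0,0,-6.5],
    [0,0,-7],
    [0,0,-7],
    [0,0,-7]
  ],
  "turn": [
    [0,0,0],
    [0,0,0],
    [0,0,0],
    [0,0,0],
    [0,0,0],
    [0,0,0],
    [0,0,0],
    [0,0,0],
    [0,0,0]
  ],
  "hand": [0.55,0.55,0.55,0.55,0.55,0.55,0.55,0.55,0.55]
}}

```text
time: 24.55
eef_pos: [0.4876, -0.0722, 0.1546]
ee_rot: [-3.142, -0.0, 3.141]
force: [-0.3, -0.1, -1.7]
width: 0.0601
grip_force: 43.8
```

{"method": "jog_arm", "body": {
  "slide": [
    [-0.5,2,0],
    [-2,5,0],
    [-4,9,0],
    [-6.74,13.36,0],
    [-6.74,13.36,0],
    [-6.74,13.36,0],
    [-6.74,13.36,0],
    [-6.74,13.36,0],
    [-6.74,13.36,1],
    [-6.74,13.36,1.8],
    [-6.74,13.36,2],
    [-6.74,13.36,2]
  ],
  "turn": [
    [0,0,0],
    [0,0,0],
    [0,0,0],
    [0,0,0],
    [0,0,0],
    [0,0,0],
    [0,0,0],
    [0,0,0],
    [0,0,0],
    [0,0,0],
    [0,0,0],
    [0,0,0]
  ],
  "hand": [0.55,0.55,0.55,0.55,0.55,0.55,0.55,0.55,0.55,0.55,0.55,0.55]
}}

```text
time: 25.75
eef_pos: [0.6547, 0.2608, 0.1011]
ee_rot: [-3.139, -0.006, 3.141]
force: [-0.6, -0.1, -1.0]
width: 0.0601
grip_force: 43.9
```

{"method": "jog_arm", "body": {
  "slide": [
    [0,0,0],
    [0,0,0]
  ],
  "turn": [
    [0,0,0],
    [0,0,0]
  ],
  "hand": [0.55,0.55]
}}

```text
time: 25.95
eef_pos: [0.6578, 0.2616, 0.1056]
ee_rot: [3.141, 0.002, 3.141]
force: [0.0, 0.1, -1.1]
width: 0.0597
grip_force: 43.9
```

Down by 14.3 mm.

{"method": "jog_arm", "body": {
  "slide": [
    [0,0,0.15],
    [0,0,0.3],
    [0,0,0.42],
    [0,0,0.52],
    [0,0,0.55],
    [0,0,0.55],
    [0,0,0.55]
  ],
  "turn": [
    [0,0,0],
    [0,0,0],
    [0,0,0],
    [0,0,0],
    [0,0,0],
    [0,0,0],
    [0,0,0]
  ],
  "hand": [0.55,0.55,0.55,0.55,0.55,0.55,0.55]
}}

```text
time: 26.65
eef_pos: [0.657, 0.2615, 0.0914]
ee_rot: [-3.141, 0.0, 3.142]
force: [-2.1, -0.5, 4.4]
width: 0.0598
grip_force: 44.3
```

{"method": "jog_arm", "body": {
  "slide": [
    [0,0,0.02],
    [0,0,0.02],
    [0,0,0.02],
    [0,0,0.02],
    [0,0,0.02],
    [0,0,0.02],
    [0,0,-1],
    [0,0,-2.5],
    [0,0,-4]
  ],
  "turn": [
    [0,0,0],
    [0,0,0],
    [0,0,0],
    [0,0,0],
    [0,0,0],
    [0,0,0],
    [0,0,0],
    [0,0,0],
    [0,0,0]
  ],
  "hand": [0.55,0.8,1,1,1,1,1,1,1]
}}

```text
time: 27.55
eef_pos: [0.6563, 0.2615, 0.1908]
ee_rot: [-3.141, -0.002, 3.142]
force: [-0.7, -0.0, 0.6]
width: 0.0853
grip_force: 0.0
```

```bash
python3 - <<'E'
from h import *
for i,n in enumerate(("top","side")):
    d=np.load(f"pics/{n}0.npy"); W=cloud(n,d); im=cv2.imread(f"pics/{n}0.png").max(-1)
    nr=np.hypot(W[...,0]-.658,W[...,1]+.246)<.05
    for nm,m in(("disc",nr&(W[...,2]>.0085)&(W[...,2]<.02)),("knobtop",nr&(W[...,2]>.031)&(W[...,2]<.042))):
        q=(W[m][:,:2]*1000).astype(np.float32); c,r=cv2.minEnclosingCircle(q); print(n,nm,len(q),np.round(c,1),round(r,1),q.mean(0).round(1))
E
python3 chk.py .162
```

```text
top disc 382 [ 659.5 -249.1] 29.9 [ 658.9 -247.3]
top knobtop 53 [ 659.5 -249.1] 9.9 [ 659.3 -248.5]
side disc 175 [ 660.8 -247.5] 32.2 [ 659.9 -241.3]
side knobtop 25 [ 658.3 -247.5] 11.2 [ 658.2 -246.5]
top 25 rim z 0.1582 tilt [ 0.033 -0.118] (array([0.6567, 0.262 ]), 24, 0.0007)
side 136 rim z 0.1599 tilt [-0.004  0.006] (array([0.6557, 0.2627]), 131, 0.0008)
[0.661  0.263  0.1979]
```

{"method": "jog_arm", "body": {
  "slide": [
    [0,-2,0],
    [0,-4,0],
    [0,-6,0],
    [-0.08,-20.39,0],
    [-0.08,-20.39,0],
    [-0.08,-20.39,0],
    [-0.08,-20.39,0],
    [-0.08,-20.39,0],
    [-0.08,-20.39,0],
    [-0.08,-20.39,0],
    [-0.08,-20.39,2],
    [-0.08,-20.39,3]
  ],
  "turn": [
    [0,0,0],
    [0,0,0],
    [0,0,0],
    [0,0,0],
    [0,0,0],
    [0,0,0],
    [0,0,0],
    [0,0,0],
    [0,0,0],
    [0,0,0],
    [0,0,0],
    [0,0,0]
  ],
  "hand": [1,1,1,1,1,1,1,1,1,1,1,1]
}}

```text
time: 28.85
eef_pos: [0.6573, -0.2512, 0.1127]
ee_rot: [3.141, -0.002, 3.137]
force: [-0.8, 1.6, -1.4]
width: 0.0853
grip_force: 0.0
```

{"method": "jog_arm", "body": {
  "slide": [
    [0,0,0],
    [0,0,0],
    [0,0,0]
  ],
  "turn": [
    [0,0,0],
    [0,0,0],
    [0,0,0]
  ],
  "hand": [0.6,0.6,0.6]
}}

```text
time: 29.15
eef_pos: [0.6605, -0.2481, 0.1177]
ee_rot: [-3.14, 0.003, -3.141]
force: [-0.2, -0.6, -0.2]
width: 0.0509
grip_force: 0.0
```

```bash
python3 chk.py .162
```

```text
top 119 rim z 0.1611 tilt [-0.002  0.013] (array([0.6567, 0.2616]), 112, 0.0007)
side 141 rim z 0.1599 tilt [-0.003  0.   ] (array([0.6558, 0.2628]), 135, 0.0009)
[ 0.6606 -0.248   0.1182]
```

{"method": "jog_arm", "body": {
  "slide": [
    [0.04,0,2],
    [0.04,0,3.8],
    [0.04,0,4.8],
    [0.04,0,5.2],
    [0.04,0,5.4],
    [0.04,0,5.4],
    [0.04,0,5.4],
    [0.04,0,5.4],
    [0.04,0,5.4],
    [0.04,0,5.4],
    [0.04,0,5.4],
    [0.04,0,5.4]
  ],
  "turn": [
    [0,0,0],
    [0,0,0],
    [0,0,0],
    [0,0,0],
    [0,0,0],
    [0,0,0],
    [0,0,0],
    [0,0,0],
    [0,0,0],
    [0,0,0],
    [0,0,0],
    [0,0,0]
  ],
  "hand": [0.6,0.6,0.6,0.6,0.6,0.6,0.6,0.15,0.15,0.15,0.15,0.15]
}}

```text
time: 30.45
eef_pos: [0.6588, -0.2486, -0.0178]
ee_rot: [-3.141, 0.002, 3.141]
force: [-0.6, 0.1, 5.1]
width: 0.0182
grip_force: 39.1
```

{"method": "jog_arm", "body": {
  "slide": [
    [0.04,0,0],
    [0.04,0,0],
    [0.04,0,0]
  ],
  "turn": [
    [0,0,0],
    [0,0,0],
    [0,0,0]
  ],
  "hand": [0.1,0.1,0.1]
}}

```text
time: 30.75
eef_pos: [0.6589, -0.2486, -0.0178]
ee_rot: [-3.14, 0.004, 3.141]
force: [2.0, -0.2, 6.2]
width: 0.0184
grip_force: 39.1
```

{"method": "jog_arm", "body": {
  "slide": [
    [0,0,-0.4],
    [0,0,-1],
    [0,0,-2.5],
    [0,0,-4.5],
    [0,0,-6.5],
    [0,0,-8.2],
    [0,0,-8.2],
    [0,0,-8.2],
    [0,0,-8.2]
  ],
  "turn": [
    [0,0,0],
    [0,0,0],
    [0,0,0],
    [0,0,0],
    [0,0,0],
    [0,0,0],
    [0,0,0],
    [0,0,0],
    [0,0,0]
  ],
  "hand": [0.1,0.1,0.1,0.1,0.1,0.1,0.1,0.1,0.1]
}}

```text
time: 31.65
eef_pos: [0.6555, -0.2475, 0.1845]
ee_rot: [3.14, -0.003, 3.141]
force: [0.2, 0.1, -0.2]
width: 0.0184
grip_force: 39.2
```

```bash
python3 -c "
from h import *
look('lid1',.18,.215,.03,.205)"
```

```text
top (476, 152) 49 [[0.628, -0.275, 0.21], [0.642, -0.233, 0.214], [0.654, -0.219, 0.215]]
side (253, 80) 108 [[0.631, -0.268, 0.204], [0.664, -0.234, 0.213], [0.684, -0.217, 0.215]]
[ 0.6555 -0.2475  0.1845]
```

View pics/lid1.png

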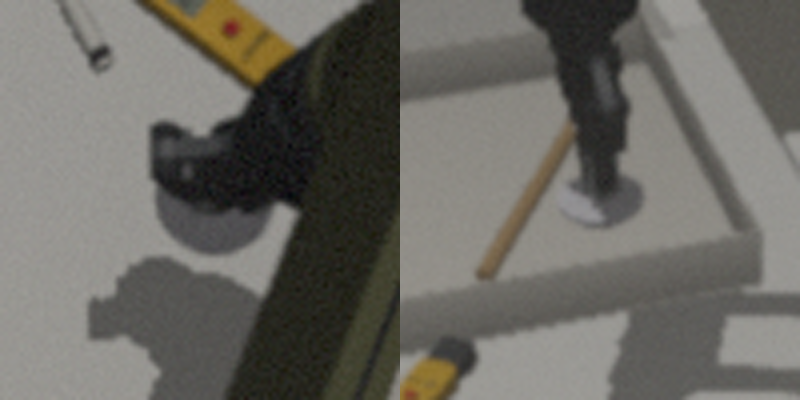

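Lid held level by the knob. I'll carry it over the stack.

{"method": "jog_arm", "body": {
  "slide": [
    [0,1,0],
    [0,3,0],
    [0,5,0],
    [0,7,0],
    [0,9,0],
    [0,11,0],
    [0,13,0],
    [0,15,0],
    [0,17,0],
    [0,19,0],
    [0,20.38,0],
    [0,20.38,0]
  ],
  "turn": [
    [0,0,0],
    [0,0,0],
    [0,0,0],
    [0,0,0],
    [0,0,0],
    [0,0,0],
    [0,0,0],
    [0,0,0],
    [0,0,0],
    [0,0,0],
    [0,0,0],
    [0,0,0]
  ],
  "hand": [0.1,0.1,0.1,0.1,0.1,0.1,0.1,0.1,0.1,0.1,0.1,0.1]
}}

```text
time: 32.95
eef_pos: [0.6553, 0.2669, 0.1832]
ee_rot: [3.14, -0.004, -3.136]
force: [0.4, 0.0, -0.5]
width: 0.0183
grip_force: 39.3
```

{"method": "jog_arm", "body": {
  "slide": [
    [0,0,0],
    [0,0,0.5],
    [0,0,1],
    [0,0,1.2],
    [0,0,1.2],
    [0,0,1.2]
  ],
  "turn": [
    [0,0,0],
    [0,0,0],
    [0,0,0],
    [0,0,0],
    [0,0,0],
    [0,0,0]
  ],
  "hand": [0.1,0.1,0.1,0.1,0.1,0.1]
}}

```text
time: 33.55
eef_pos: [0.657, 0.2606, 0.1555]
ee_rot: [-3.141, -0.001, 3.14]
force: [0.4, 0.4, -0.7]
width: 0.0181
grip_force: 39.3
```

```bash
python3 -c "
from h import *
look('lid2',.178,.188,.03,.165)"
```

```text
top (236, 149) 15 [[0.642, 0.232, 0.181], [0.649, 0.236, 0.187], [0.656, 0.24, 0.188]]
side (312, 228) 263 [[0.63, 0.24, 0.181], [0.667, 0.273, 0.186], [0.686, 0.29, 0.188]]
[0.657  0.2606 0.1555]
```

View pics/lid2.png

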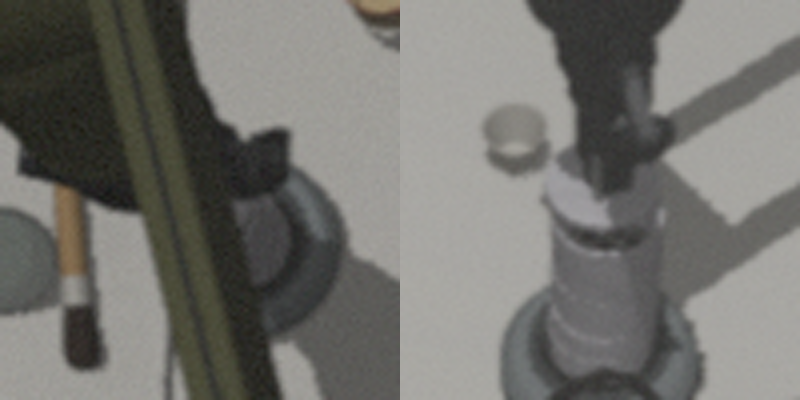

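The lid hovers centred over the stack (side view), within 2 mm. Lowering.

{"method": "jog_arm", "body": {
  "slide": [
    [0.04,0.05,0.2],
    [0.04,0.05,0.4],
    [0.04,0.05,0.55],
    [0.04,0.05,0.66],
    [0.04,0.05,0.73],
    [0.04,0.05,0.76],
    [0.04,0.05,0.76],
    [0.04,0.05,0.76]
  ],
  "turn": [
    [0,0,0],
    [0,0,0],
    [0,0,0],
    [0,0,0],
    [0,0,0],
    [0,0,0],
    [0,0,0],
    [0,0,0]
  ],
  "hand": [0.1,0.1,0.1,0.1,0.1,0.1,0.1,0.1]
}}

```text
time: 34.45
eef_pos: [0.6561, 0.2627, 0.1369]
ee_rot: [3.141, 0.0, 3.142]
force: [0.1, -0.1, 0.0]
width: 0.0183
grip_force: 39.3
```

{"method": "jog_arm", "body": {
  "slide": [
    [0,0,0.03],
    [0,0,0.06],
    [0,0,0.06],
    [0,0,0.06]
  ],
  "turn": [
    [0,0,0],
    [0,0,0],
    [0,0,0],
    [0,0,0]
  ],
  "hand": [0.1,0.1,0.1,0.1]
}}

```text
time: 34.85
eef_pos: [0.6564, 0.2628, 0.1362]
ee_rot: [3.141, 0.001, 3.142]
force: [-0.6, -0.1, 4.8]
width: 0.0178
grip_force: 39.8
```

Contact came at the expected height. I'll release, rise, then back away toward the robot.

{"method": "jog_arm", "body": {
  "slide": [
    [0,0,0],
    [0,0,0],
    [0,0,0],
    [0,0,0],
    [0,0,-1],
    [0,0,-2.5],
    [2,-3,-3.5],
    [4,-6,-3.5],
    [4,-10,-3.5],
    [4,-10,-3.5],
    [4,-10,-3.5],
    [4,-10,-3.5]
  ],
  "turn": [
    [0,0,0],
    [0,0,0],
    [0,0,0],
    [0,0,0],
    [0,0,0],
    [0,0,0],
    [0,0,0],
    [0,0,0],
    [0,0,0],
    [0,0,0],
    [0,0,0],
    [0,0,0]
  ],
  "hand": [0.3,0.5,0.6,0.6,0.6,0.6,0.6,0.6,0.6,0.6,0.6,0.6]
}}

```text
time: 36.05
eef_pos: [0.5544, 0.0092, 0.2231]
ee_rot: [-3.14, -0.0, 3.139]
force: [1.3, -0.1, -0.1]
width: 0.0514
grip_force: 0.0
```

```bash
python3 - <<'E'
from h import *
a=[]
for i,n in enumerate(("top","side")):
    p,d=arm.camera(n); W=cloud(n,d); near=(d>0)&(np.hypot(W[...,0]-.656,W[...,1]-.262)<.033)
    q=W[near&(W[...,2]>.163)&(W[...,2]<.175)]
    A=np.c_[q[:,:2]-[.656,.262],np.ones(len(q))];k=np.linalg.lstsq(A,q[:,2],rcond=None)[0]
    print(n,len(q),"disc z (want .168)",k[2].round(4),"tilt",k[:2].round(3),cv2.minEnclosingCircle((q[:,:2]*1000).astype(np.float32)),"knob z",np.percentile(W[near][:,2],99).round(3))
    u,v=[(260,170),(312,230)][i]; a.append(cv2.resize(p[v-75:v+75,u-75:u+75],(400,400),interpolation=cv2.INTER_CUBIC))
cv2.imwrite("pics/end.png",np.hstack(a)); print(arm.sense()["eef_pos"])
E
```

```text
top 512 disc z (want .168) 0.1681 tilt [ 0.007 -0.004] ((656.9491577148438, 262.5432434082031), 30.560836791992188) knob z 0.192
side 429 disc z (want .168) 0.1673 tilt [-0.002 -0.004] ((655.8517456054688, 264.29339599609375), 30.64632225036621) knob z 0.19
[0.55488436 0.00933873 0.22312573]
```

View pics/end.png

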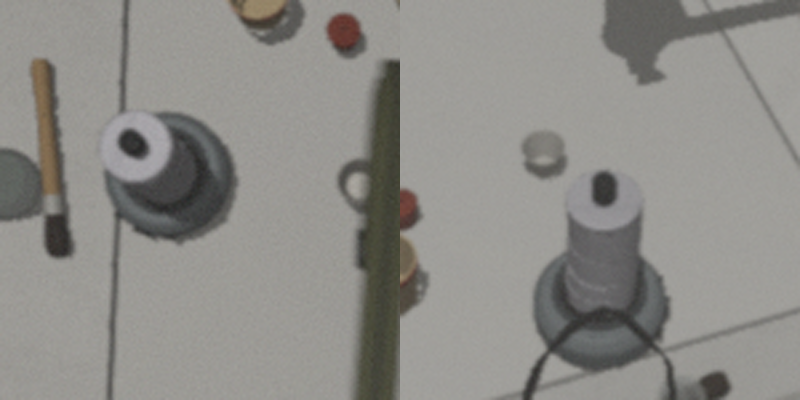

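The pictures show the full stack upright on the base: top view (135,148), side view (603,230). The lid disc is level at z = 168 mm, the nominal height, and the crucible and flask stand where they were.

```bash
python3 -c "
from cell import arm
print(arm.finish_job())"
```

```text
the job is handed in; nothing more can be done
None
```

The sieve stack is built on the shaker base in the order asked and handed in at about 36 s; the last camera check showed the lid level at its nominal 168 mm, and I did not move the petri dish, crucible or flask.

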